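Lock a valve shield on a guitar amplifier and hold it

TASK

On the guitar amplifier chassis one preamp valve still stands bare: fit the larger of the two loose aluminium valve shields over it. Line the shield's two entry slots up with the lugs of its valve socket, push it right down against its spring, turn it a quarter turn clockwise (seen from above) to the stop, then ease it up until the lugs sit locked in the ends of the slots. Finish while still holding the shield there, gripped and locked, so that I can solder the earth tag of its socket; leave everything else on the bench where it is and do not bump the amplifier with the gripper.

Things in the scene. Friction and masses are not known exactly. Their poses are not given: they have to be found in the camera images.
- shield: The valve shield to fit, the larger of two: round aluminium can, outside diameter 29.6 mm, bore 25.6 mm, 62 mm tall, 30 to 50 g, standing mouth down on the bench. Origin at the centre of its open mouth (lower end), z up its axis. Two bayonet slots in the skirt, entries on its +x and -x sides; it is the same after half a turn. Grip it round its top half
- shield_entry (a point): Lower edge of the slot entry on the shield's +x side, 13.8 mm from the axis (another at -x). The entry is 7 mm wide and 12 mm high; from its top the slot runs round the skirt counter-clockwise seen from above (from +x to +y) over a lip 5.5 mm high, to a lock notch 80 degrees on, where the lip is 3 mm high. End stop at 83 degrees
- shield_top (a point): Centre of the shield's upper end, 62 mm above its mouth. Two small tabs bent in over this opening lie above the two slot entries (along the shield's x). Inside the can a captive spring plate, 35.5 mm above the mouth, meets the valve's tip as the shield goes on
- chassis: Amplifier chassis, fixed: grey steel tray 170 (x) by 360 mm (y), flat deck 60 mm above the bench. Origin on the bench under its centre; x points away from the knobs. On the deck (x, y, height above deck, mm): bare valve -30, -125, 50; shielded valve -30, -45, 66; capacitor -45, 35, 55; power valve 48, 36, 84; output transformer 52, -55, 48; mains transformer 12, 125, 80 (95 by 72)
- v1_seat (a point): Centre of the bare valve's socket, at deck height; axes as the chassis, z up. Mouth on the deck = shield origin here. The shield can turn only with its mouth less than 2 mm above the deck, best pressed onto it. Locked, it is turned about 80 degrees clockwise from the entry and its mouth has risen to 4.5 mm above the deck
- v1_lug (a point): Outer end of the +x lug of the bare valve's socket, 16.5 mm from the axis, 9 mm above the deck; a second lug at -x. Lugs are round, diameter 3 mm, on a collar of diameter 23 mm, 13 mm tall. With the shield's x axis along the chassis x axis (either way round) its entries stand over the lugs
- v1_top (a point): Tip of the bare glass valve, on the socket's axis, 50 mm above the deck; diameter 21 mm, domed top. The shield's spring meets it when the mouth is 14.5 mm above the deck and pushes back 0.6 N per mm from there: 8.7 N with the mouth on the deck, 6 N when locked
- small_shield: A smaller shield of the same make, for another valve; too narrow for this one, leave it alone. Diameter 24 mm, 46 mm tall, upright, origin at the centre of its lower end
- spool: Spool of solder, diameter 52 mm, 40 mm tall, standing; origin at the centre of its underside. Leave alone
- tin: Round flat steel tin of flux, diameter 52 mm, 21 mm tall; origin at the centre of its underside. Leave alone
- cleaner_can: Upright spray can of contact cleaner, diameter 52 mm, 160 mm tall; origin at the centre of its underside. Leave alone
- screwdriver: Screwdriver with a black handle lying on the bench, 190 mm long; its x runs from handle to tip. Leave alone
- pliers: Long-nosed pliers lying on the bench, 190 mm long, 12 mm high; x points to the nose. Leave alone
- mug: White mug, diameter 76 mm, 88 mm tall; origin at the centre of its underside. Leave alone
There are look-alikes about, which are no part of the job. What is shaped like the shield but pink, red or turquoise is not meant.

How it is judged:
On the way:
1. the shield is over the bare valve, its entries in line with the lugs, pushed down to the deck (mouth within 3 mm of it) (z of shield in the frame of v1_seat below 0.003 m and horizontal distance between shield and v1_seat below 0.004 m and angle between the x axis of shield and the x axis of v1_seat, either way round below 0.4 rad and contact force between the fingers and shield above 1 N), for 0.05 s.
At the end, for the whole second after the job is handed in: The shield sits upright on the bare valve's socket (within 4 mm of its axis, tilted less than 4 degrees), turned at least 70 degrees clockwise from the entry and risen into the lock notches (mouth 3 to 7.5 mm above the deck), at rest, and the gripper still holds it (more than 3 N of grip) (z of shield in the frame of v1_seat between 0.003 and 0.0075 m and horizontal distance between shield and v1_seat below 0.004 m and angle between the x axis of shield and the x axis of v1_seat, either way round above 1.22 rad and angle between shield's own z axis and vertical below 0.07 rad and contact force between the fingers and shield above 3 N and linear speed of shield below 0.02 m/s); the arm keeps its last pose, push and grip.
It fails at once if another loose thing on the bench is moved by more than 20 mm (distance of any of small_shield, spool, tin, cleaner_can, screwdriver, pliers, mug from where it was at the start of the episode above 0.02 m).
It fails at once if the robot itself bumps the amplifier with more than 10 N (contact force between any of the arm, the fingers and chassis above 10 N).
It also fails if it takes over 42 s, if anything falls off the work surface, if the arm or the gripper's body presses on something with over 40 N, if the wrist force passes 120 N, or if a joint passes its speed limit or range.

ROBOT

A 7-joint arm with a two-finger parallel gripper is mounted at the origin on the work surface. World frame = base frame: x ahead of the robot, y to its left, z up, the work surface at z = 0. Lengths are in m, angles in rad, forces in N, time in s.
With the tool pointing down it reaches from about 0.4 to 0.875 m from the base axis. Payload 19.3 kg.
Tool frame: the origin (TCP) lies midway between the tips of the shut fingers; the grasp point (between the pads) lies 19 mm behind it; x points along the fingers, y is the direction in which the jaws open and shut, and the axes are right-handed (so a half turn about x gives the same grasp; the last joint's range is limited). The gripper opens to 85 mm and grips with 20 to 120 N. Pads are 22 mm wide; open, the fingers measure 114 mm over their backs; the gripper's body (76 mm by 85 mm) begins 54 mm behind the grasp point. The pads swing forward as they close: fully open they stand 13 mm farther back than shut.
Start: joints at [-1.372, 0.521, -0.036, 1.599, 0.021, 1.021, -0.113], TCP at [0.166, 0.603, 0.231] pointing down, gripper open.
Joint ranges: [-2.91, 2.91], [-0.3, 2.13], [-1.5, 1.42], [0.17, 2.43], [-1.26, 4.41], [0.16, 1.93], [-2.52, 2.52]. Speed limits (rad/s): [1.89, 1.89, 2.39, 2.39, 3.01, 3.01, 3.01].

INTERFACE

Orientations are given as [roll, pitch, yaw] about the fixed x, y, z axes, in that order (R = Rz(yaw) Ry(pitch) Rx(roll)).
In Python, from workcell import telemetry, vision, workorder gives the robot as it stands. The module is installed in compiled form; this text tells all that it offers.
- The arm moves only by the tool play_rows, never from a script. Its argument "deltas" is a list of rows, each a list of 7 numbers: the shift along the world's x, y, z in mm, then the turn, a rotation vector about the world's x, y, z in degrees, then the finger opening in mm, from 0 to 85.4. In form: [[x, y, z, wx, wy, wz, jaw], ...]. A call has 1 to 8 rows; each row shifts and turns the commanded pose from where the row before left it; what a row does not reach is not made up. A row lasts 1/8 s, in which the tool goes at most 62.5 mm and 10.7 degrees, less where a joint would pass 70% of its speed; a pose out of reach is approached as far as the arm can. A call with a gripper value outside its range is refused whole. The fingers move at their own pace and stop on an object; "grip_force" is the grip in N (left out, the last holds). Time passes only in rows, so rows that do not move let the fingers close. It gives the time, the measured TCP pose, the force and the opening at its end, in the units of the state.
- telemetry.observe(): the state, without advancing time (a new reading comes with each control period).
- vision.grab_frame(name): name is "scene" or "top" or "wrist"; returns the picture (420x560x3 uint8, red, green, blue); there is no depth.
- vision.camera_info(name): a dict with "mtx" (3x3 intrinsics, pixels), "rvec" (rotation vector, rad) and "tvec" (3), from world to camera coordinates, as OpenCV has them. Camera axes: x right, y down, z forward; pixel columns grow to the right and rows downward; lengths in m; the calibration is good to about 2 mm. A picture is of the moment at which its call begins: read the wrist's pose just before it. camera_info takes no time and is no camera call; for the wrist camera it gives the pose at the moment of the call.
- workorder.job_done(): hands the job in, once; it reports no verdict.
The state is a dict: "clock": time; "qpos": joint angles; "qd": joint speeds; "joint_efforts": joint torques, N m; "position": TCP position; "tool_rot": TCP orientation; "force": force on the tool from outside, world axes, zero at the start; "moment": the same for the moment, N m; "grip_width": finger opening in m.
Only numpy, scipy, OpenCV 4.12 (cv2) and the standard library are available. Lean on these libraries where they do the work, as an engineer would, in place of code of your own. Each camera call takes 0.05 s, during which the arm holds its last target. There are 200 camera calls.

## Working session

There is one attempt and no reset: what is moved stays moved. The work goes in short steps, Python scripts to look and compute and a tool call to move; the robot and the scene stay as the last step left them, time stands still between calls to the robot, and variables do not carry over. Pictures are saved under pics/ and viewed, about 8 in all and at most 12, crops included, and the job is handed in when it is done.

Besides the shell and the picture viewer there is one more tool, called after ">>>" by a JSON object that holds its "method" and its "body", one argument or row to a line. play_rows: Moves the arm, as the interface text tells. Its arguments: {"type":"object","properties":{"deltas":{"type":"array","items":{"type":"array","items":{"type":"number"}}},"grip_force":{"type":"number"}},"required":["deltas"]}

```bash
mkdir -p pics
cat > h.py <<'E'
import numpy as np, cv2
from workcell import telemetry, vision, workorder
def cam(n):
    c=vision.camera_info(n); return np.array(c["mtx"],float),np.array(c["rvec"],float).ravel(),np.array(c["tvec"],float).ravel()
def grab(n,f):
    i=vision.grab_frame(n); cv2.imwrite(f,i[:,:,::-1]); return i
def pix2w(n,uv,z,c=None):
    K,r,t=c or cam(n); R=cv2.Rodrigues(r)[0]; o=-R.T@t
    out=[]
    for u,v in uv:
        d=R.T@np.linalg.solve(K,[u,v,1]); out.append(o+d*(z-o[2])/d[2])
    return np.array(out)
def w2pix(n,P,c=None):
    K,r,t=c or cam(n); return cv2.projectPoints(np.array(P,float).reshape(-1,3),r,t,K,None)[0].reshape(-1,2)
E
python3 - <<'E'
from h import *
np.set_printoptions(precision=4,suppress=True)
s=telemetry.observe(); print(s)
for n in ("scene","top","wrist"):
    K,r,t=cam(n); print(n,K.ravel(),r,t,-cv2.Rodrigues(r)[0].T@t)
a=grab("scene","pics/scene.png"); b=grab("top","pics/top.png")
E
```

```text
{'clock': 0.0, 'qpos': array([-1.3722,  0.522 , -0.0363,  1.6   ,  0.0212,  1.0211, -0.1128]), 'qd': array([ 0.0013,  0.0001,  0.0006, -0.0009,  0.0012,  0.0018, -0.0006]), 'joint_efforts': array([ -0.0032, -92.7132,   1.9784, -36.9943,   0.0177,   0.0081,
        -0.    ]), 'position': array([0.1659, 0.6022, 0.2307]), 'tool_rot': array([-1.5025,  1.5697, -1.7713]), 'force': array([ 0.4357,  0.5728, -0.4121]), 'moment': array([-0.0162, -0.0096, -0.0329]), 'grip_width': 0.08528221910856083}
scene [506.9032   0.     283.8202   0.     506.9032 210.3897   0.       0.
   1.    ] [ 1.5868  1.6765 -0.9144] [ 0.0955 -0.219   1.4843] [ 1.3646 -0.0093  0.6309]
top [470.0998   0.     276.9448   0.     470.0998 209.2765   0.       0.
   1.    ] [ 2.1223 -2.0851  0.2329] [-0.0756  0.5733  1.0296] [ 0.3343 -0.0687  1.1305]
wrist [365.9238   0.     279.4917   0.     365.9238 209.4415   0.       0.
   1.    ] [-2.2756 -1.7317 -0.2914] [-0.623  -0.0432  0.3815] [0.0847 0.6235 0.3736]
```

View pics/top.png

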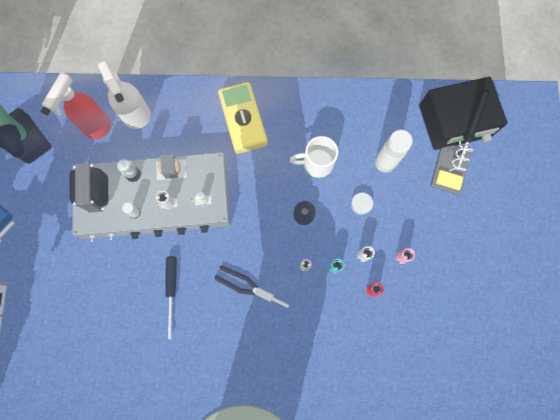

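View pics/scene.png

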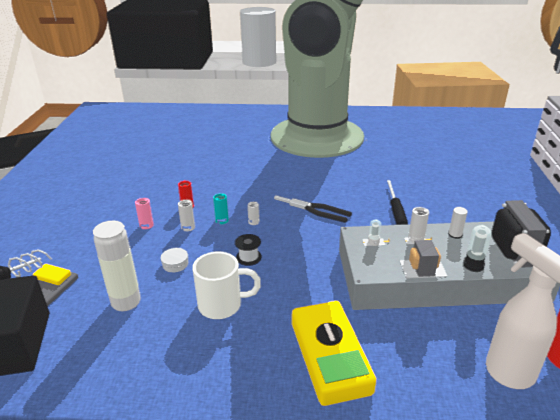

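Top view: x up, y left. Candidates shaped like a shield are small grey (306,265), turquoise (337,266), large grey (367,254), pink (405,256) and red (376,289). The large grey one fits: aluminium and the larger of the two greys. The bare valve is at about (201,199), next to the shielded one at (163,199). I'll confirm both in an enlarged crop.

Run:
```python
import cv2, numpy as np
t=cv2.imread("pics/top.png"); 
def c(u,v,w,h,s): return cv2.resize(t[v:v+h,u:u+w],None,fx=s,fy=s,interpolation=cv2.INTER_CUBIC)
a=c(345,235,40,40,10); b=c(180,180,40,40,10)   # 400x400 each
top=np.hstack([a,b]); d=c(65,145,180,100,4)[:, :800][:200*2]
o=np.vstack([a.copy() if 0 else top]); cv2.imwrite("pics/crop1.png",o)
s=cv2.imread("pics/scene.png")
cv2.imwrite("pics/crop2.png",np.hstack([cv2.resize(s[170:270,165:265],(400,400),interpolation=cv2.INTER_CUBIC),cv2.resize(t[145:245,150:250],(400,400),interpolation=cv2.INTER_CUBIC)]))
```

```text
(no output)
```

View pics/crop1.png

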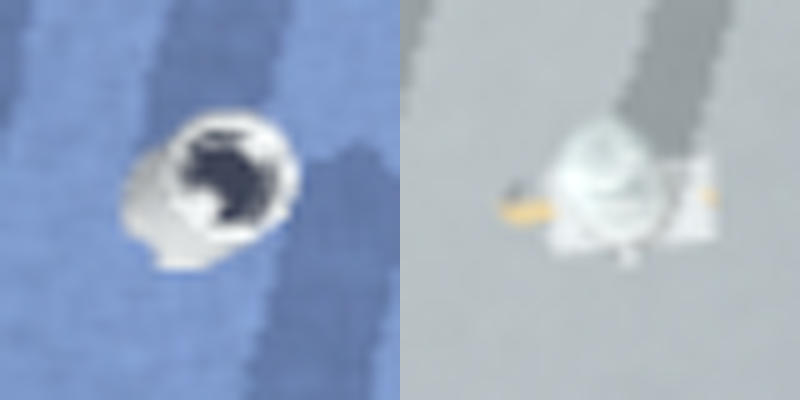

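View pics/crop2.png

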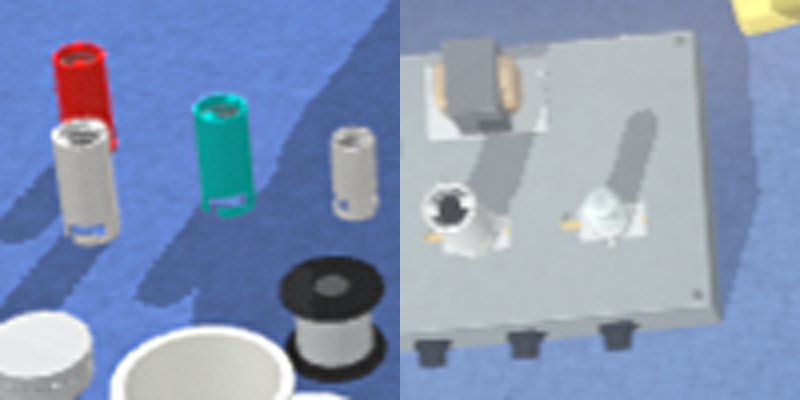

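Left crop: large grey can confirmed, top centre at about (367.8,252.8) in the full picture. Right crop: bare valve tip at about (200.3,198.5) with its socket lugs up and down, and the shielded valve beside it.

```bash
cat >> h.py <<'E'
from scipy.spatial.transform import Rotation as Ro
def tool():
    s=telemetry.observe(); return s, Ro.from_euler("xyz",s["tool_rot"]).as_matrix()
E
python3 - <<'E'
from h import *
np.set_printoptions(precision=4,suppress=True)
s,R=tool(); print(R)
K,r,t=cam("wrist"); Rc=cv2.Rodrigues(r)[0]; c=-Rc.T@t
print("cam in tool",R.T@(c-s["position"]), "cam axes in tool\n",R.T@Rc.T)
print("shield top",pix2w("top",[(367.5,252.3)],.062),"others",pix2w("top",[(337,264.5),(406,255),(377,288),(306,264.5)],.05))
print("valve tip",pix2w("top",[(200,198.3)],.11), "socket plate/lug line",pix2w("top",[(202.8,205.2)],.069))
dk=pix2w("top",[(76,163.5),(223,153.5),(229,220)],.06); print("deck",dk)
print(np.degrees(np.arctan2(*(dk[0]-dk[1])[:2])))
# scene view: shield top (185.5,203)->, valve tip (375.3,222)
for n,P in (("shield",(185.8,202.3)),):
    print(pix2w("scene",[P],.062))
E
```

```text
[[-0.0002  0.2656  0.9641]
 [-0.0009  0.9641 -0.2656]
 [-1.     -0.0009  0.0001]]
cam in tool [-0.1429 -0.0012 -0.084 ] cam axes in tool
 [[ 0.0004 -0.3289  0.9444]
 [ 1.     -0.0011 -0.0008]
 [ 0.0013  0.9444  0.3289]]
shield top [[ 0.4779 -0.2739  0.062 ]] others [[ 0.4501 -0.2055  0.05  ]
 [ 0.4748 -0.3649  0.05  ]
 [ 0.3984 -0.2958  0.05  ]
 [ 0.4489 -0.1344  0.05  ]]
valve tip [[0.5862 0.1069 0.11  ]] socket plate/lug line [[0.58   0.1066 0.069 ]]
deck [[0.6788 0.4158 0.06  ]
 [0.7101 0.0663 0.06  ]
 [0.5479 0.0454 0.06  ]]
-5.13129247400577
[[ 0.4765 -0.2736  0.062 ]]
```

Shield top at about (0.477,-0.274), agreeing between the two cameras. Bare valve at about (0.588,0.108), chassis yaw about +5°. First I'll go over the valve for a near view.

>>> {"method": "play_rows", "body": {
  "deltas": [
    [35,-41,5,0,0,-7.5,60],
    [35,-41,5,0,0,-7.5,60],
    [35,-41,5,0,0,-7.5,60],
    [35,-41,5,0,0,-7.5,60],
    [35,-41,5,0,0,-7.5,60],
    [35,-41,5,0,0,-7.5,60]
  ]
}}

```text
clock: 0.85
position: [0.3768, 0.355, 0.2614]
tool_rot: [-1.834, 1.571, -2.893]
force: [0.4, 0.6, -0.2]
grip_width: 0.0601
```

>>> {"method": "play_rows", "body": {
  "deltas": [
    [35,-41,2,0,0,-7.5,60],
    [35,-41,2,0,0,-7.5,60],
    [35,-41,2,0,0,-7.5,60],
    [35,-41,2,0,0,-7.5,60],
    [36,-41,2,0,0,-7.5,60],
    [36,-41,0,0,0,-7.5,60],
    [0,0,0,0,0,0,60],
    [0,0,0,0,0,0,60]
  ]
}}

```text
clock: 1.85
position: [0.5876, 0.1109, 0.2708]
tool_rot: [-1.279, 1.57, -3.118]
force: [0.5, 0.5, 0.3]
grip_width: 0.06
```

Run:
```python
from h import *
np.set_printoptions(precision=4,suppress=True)
s,R=tool(); print(s["clock"],s["position"],s["qpos"],R)
i=grab("wrist","pics/w1.png"); K,r,t=cam("wrist"); np.savez("w1.npz",K=K,r=r,t=t)
p=w2pix("wrist",[[.588,.108,.11],[.588,.108,.06]]); print(p)
u,v=p[1].astype(int); a=max(0,u-100); b=max(0,v-80)
cr=cv2.imread("pics/w1.png")[b:b+150,a:a+200]; print(a,b)
cv2.imwrite("pics/w1c.png",cv2.resize(cr,None,fx=4,fy=4,interpolation=cv2.INTER_CUBIC))
```

```text
1.85 [0.5876 0.1109 0.2708] [-0.6137  0.4788  0.4782  1.6462 -0.2433  1.0771 -0.3333] [[-0.001   0.9643 -0.2649]
 [-0.     -0.2649 -0.9643]
 [-1.     -0.0009  0.0003]]
[[280.2581 188.6233]
 [280.1833 174.7517]]
180 94
```

View pics/w1c.png

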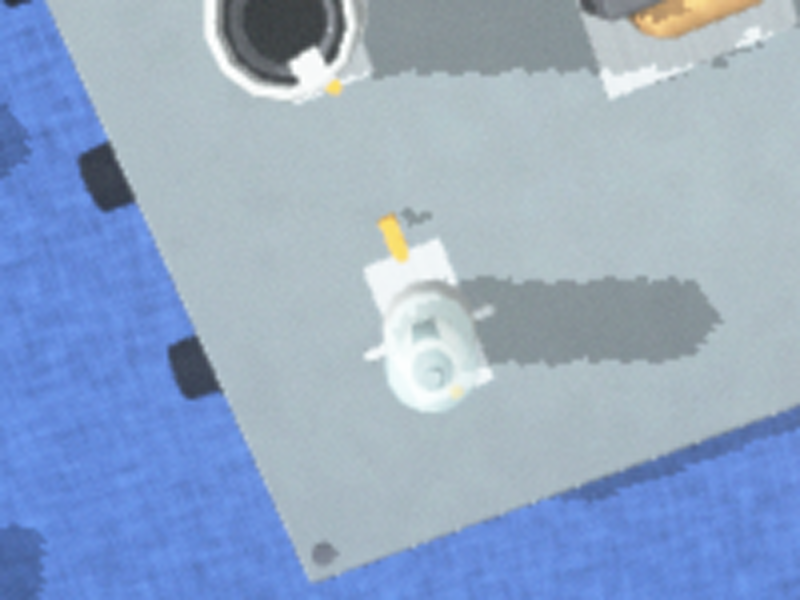

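Near view: the lug ends show at crop (368,355) and (492,310), the valve's tip at about (434,374), and the deck corner at (312,580).

Run:
```python
from h import *
np.set_printoptions(precision=4,suppress=True)
d=np.load("w1.npz"); c=(d["K"],d["r"],d["t"])
f=lambda u,v:((u-1.5)/4+180,(v-1.5)/4+94)
L=pix2w(0,[f(367,356),f(493,310)],.069,c); print(L,L.mean(0),np.linalg.norm(L[0]-L[1]),np.degrees(np.arctan2(*(L[1]-L[0])[[1,0]])))
print("tip",pix2w(0,[f(434,375)],.11,c))
k=pix2w(0,[f(312,580),f(47,0),f(800,404)],.06,c); print(k)
e1=k[1]-k[0]; e2=k[2]-k[0]; print(np.degrees(np.arctan2(-e1[0],e1[1])),np.degrees(np.arctan2(e2[1],e2[0])))
a=np.radians(5.1); print("from corner",k[0,:2]+np.array([[np.cos(a),-np.sin(a)],[np.sin(a),np.cos(a)]])@[.055,.055])
```

```text
[[0.5782 0.1048 0.069 ]
 [0.6106 0.1078 0.069 ]] [0.5944 0.1063 0.069 ] 0.03249495199761974 5.229391241427817
tip [[0.5948 0.1073 0.11  ]]
[[0.5468 0.0478 0.06  ]
 [0.5293 0.2037 0.06  ]
 [0.6794 0.0615 0.06  ]]
6.418230316460699 5.925922048341418
from corner [0.5967 0.1075]
```

Bare socket: (0.5945,0.1068), yaw about 5.7°; the lug spacing of 32.5 mm agrees with the 33 mm given. Now over the shield.

>>> {"method": "play_rows", "body": {
  "deltas": [
    [-14,-48,-4,0,0,0,60],
    [-14,-48,-9,0,0,0,60],
    [-14,-48,-10,0,0,0,60],
    [-14,-48,-10,0,0,0,60],
    [-14,-48,-10,0,0,0,60],
    [-14,-48,-10,0,0,0,60],
    [-14,-48,-10,0,0,0,60],
    [-13,-49,-8,0,0,0,60]
  ]
}}

```text
clock: 2.9
position: [0.4769, -0.2744, 0.2001]
tool_rot: [2.863, 1.57, 1.026]
force: [0.7, 0.2, -0.2]
grip_width: 0.0601
```

>>> {"method": "play_rows", "body": {
  "deltas": [
    [0,0,0,0,0,0,60],
    [0,0,0,0,0,0,60]
  ]
}}

```text
clock: 3.15
position: [0.4774, -0.2732, 0.2003]
tool_rot: [-3.084, 1.57, 1.361]
force: [0.3, 1.1, -0.1]
grip_width: 0.06
```

Run:
```python
from h import *
np.set_printoptions(precision=4,suppress=True)
s,R=tool(); print(s["clock"],s["position"],s["qpos"],R[:,1])
i=grab("wrist","pics/w2.png"); K,r,t=cam("wrist"); np.savez("w2.npz",K=K,r=r,t=t)
p=w2pix("wrist",[[.477,-.274,.062],[.477,-.274,.0]]); print(p)
u,v=p[0].astype(int); a=max(0,u-80); b=max(0,v-60)
cr=cv2.imread("pics/w2.png")[b:b+120,a:a+160]; print(a,b)
cv2.imwrite("pics/w2c.png",cv2.resize(cr,None,fx=5,fy=5,interpolation=cv2.INTER_CUBIC))
```

```text
3.15 [ 0.4774 -0.2732  0.2003] [ 0.0518  0.4868  0.5002  1.8509 -0.2968  0.8783  0.4275] [ 0.9645 -0.2641 -0.    ]
[[277.9158 194.1831]
 [278.1459 175.5815]]
197 134
```

View pics/w2c.png

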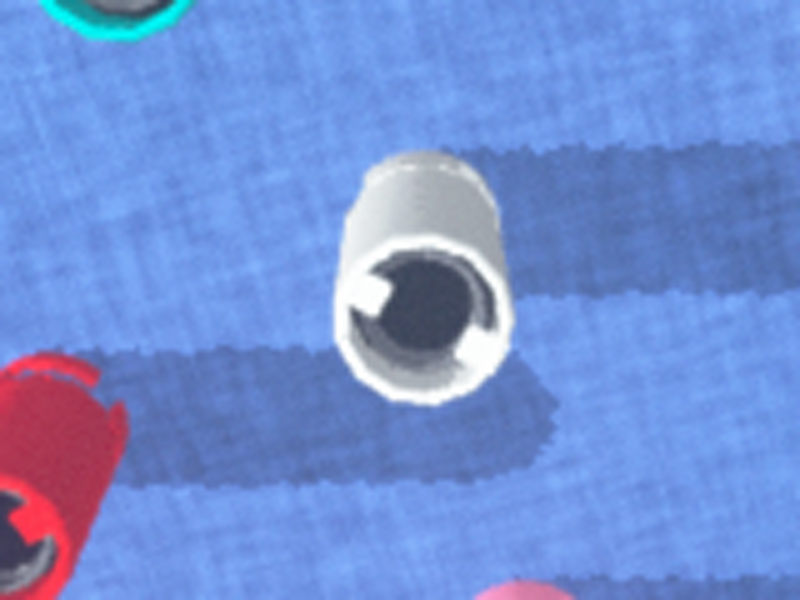

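Near view: large grey can with its top ring centred at crop (423,320) and tabs at (369,294) and (477,347). The red can sits lower left, the turquoise at the top.

Run:
```python
from h import *
np.set_printoptions(precision=4,suppress=True)
d=np.load("w2.npz"); c=(d["K"],d["r"],d["t"])
f=lambda u,v:((u-2)/5+197,(v-2)/5+134)
print("ctr",pix2w(0,[f(423,320)],.062,c), "base arc top", pix2w(0,[f(427,151)],.0,c))
L=pix2w(0,[f(369,294),f(477,347)],.062,c); print(L,L.mean(0),np.degrees(np.arctan2(*(L[1]-L[0])[[1,0]])))
e=pix2w(0,[f(334,320),f(512,320)],.062,c); print(np.linalg.norm(e[0]-e[1]))
# check size by projected ring
a=np.linspace(0,2*np.pi,8,endpoint=False); ct=pix2w(0,[f(423,320)],.062,c)[0]
P=w2pix(0,[ct+.0148*np.array([np.cos(x),np.sin(x),0]) for x in a],c); print((P-[197,134])*5+2)
```

```text
ctr [[ 0.4788 -0.2775  0.062 ]] base arc top [[ 0.4836 -0.2639  0.    ]]
[[ 0.4716 -0.271   0.062 ]
 [ 0.486  -0.2842  0.062 ]] [ 0.4788 -0.2776  0.062 ] -42.52184195178747
0.02865421450036713
[[512.0859 296.6519]
 [469.2803 242.5677]
 [398.4229 233.9397]
 [342.5196 276.1938]
 [334.6839 343.1464]
 [378.0261 395.2466]
 [446.8075 403.3652]
 [502.1745 363.0953]]
```

Shield at (0.4788,-0.2775), x axis at -42.5° (outline and size agree). Going down to grip with the TCP at z = 0.028.

>>> {"method": "play_rows", "body": {
  "deltas": [
    [1.8,-3.5,-30,0,0,0,60],
    [0,0,-45,0,0,0,60],
    [0,0,-45,0,0,0,60],
    [0,0,-32,0,0,0,60],
    [0,0,-20,0,0,0,60],
    [0,0,0,0,0,0,60],
    [0,0,0,0,0,0,60]
  ],
  "grip_force": 60
}}

```text
clock: 4.08
position: [0.4796, -0.2774, 0.0292]
tool_rot: [1.602, 1.57, -0.237]
force: [-0.3, 0.7, 0.5]
grip_width: 0.0599
```

>>> {"method": "play_rows", "body": {
  "deltas": [
    [0,0,0,0,0,0,20],
    [0,0,0,0,0,0,20],
    [0,0,0,0,0,0,20],
    [0,0,0,0,0,0,20],
    [0,0,0,0,0,0,20]
  ]
}}

```text
clock: 4.7
position: [0.4793, -0.278, 0.0291]
tool_rot: [1.755, 1.57, -0.085]
force: [-0.8, 1.7, 9.9]
grip_width: 0.0281
```

>>> {"method": "play_rows", "body": {
  "deltas": [
    [0,0,30,0,0,0,20],
    [0,0,50,0,0,0,20],
    [0,0,51,0,0,0,20],
    [14,40,0,0,0,6,20],
    [14,48,0,0,0,6,20],
    [14,48,0,0,0,6,20],
    [14,48,0,0,0,6,20],
    [14,48,0,0,0,6,20]
  ]
}}

```text
clock: 5.7
position: [0.5491, -0.0443, 0.1597]
tool_rot: [1.441, 1.57, 0.128]
force: [1.2, -0.2, -1.3]
grip_width: 0.0281
```

>>> {"method": "play_rows", "body": {
  "deltas": [
    [15,48,0,0,0,6,20],
    [15,48,0,0,0,6,20],
    [15,48,0,0,0,6,20],
    [0,8,0,0,0,0.2,20],
    [0,0,0,0,0,0,20],
    [0,0,0,0,0,0,20]
  ]
}}

```text
clock: 6.45
position: [0.5937, 0.1045, 0.1595]
tool_rot: [-0.429, 1.57, -1.43]
force: [-0.0, -0.6, 0.0]
grip_width: 0.0276
```

Run:
```python
from h import *
np.set_printoptions(precision=4,suppress=True)
s,R=tool(); print(s["clock"],s["position"],s["qpos"],s["force"],s["grip_width"],np.degrees(np.arctan2(R[1,1],R[0,1])),R[:,0])
i=grab("wrist","pics/w3.png"); K,r,t=cam("wrist"); np.savez("w3.npz",K=K,r=r,t=t,p=s["position"],R=R)
j=grab("scene","pics/s3.png"); grab("top","pics/t3.png")
print(w2pix("scene",[[.5945,.1068,.06],[.5945,.1068,.2]]),w2pix("wrist",[s["position"]+[0,0,.033]]))
w=cv2.imread("pics/w3.png")
sc=cv2.imread("pics/s3.png")[110:260,300:450]
cv2.imwrite("pics/c3.png",np.hstack([cv2.resize(w[110:270,190:350],(500,500),interpolation=3)[:, :],cv2.resize(sc,(300,300),interpolation=2).copy() if 0 else cv2.copyMakeBorder(cv2.resize(sc,(300,300),interpolation=2),0,200,0,0,0)]))
```

```text
6.45 [0.5937 0.1045 0.1595] [-0.4429  0.5838  0.2478  1.7377 -0.1814  0.8426  0.457 ] [-0.0119 -0.5942  0.004 ] 0.02758694554911329 32.67669980912528 [ 0.0001 -0.0006 -1.    ]
[[372.6312 241.8963]
 [379.7738 176.6369]] [[279.6737 328.9225]]
```

View pics/c3.png

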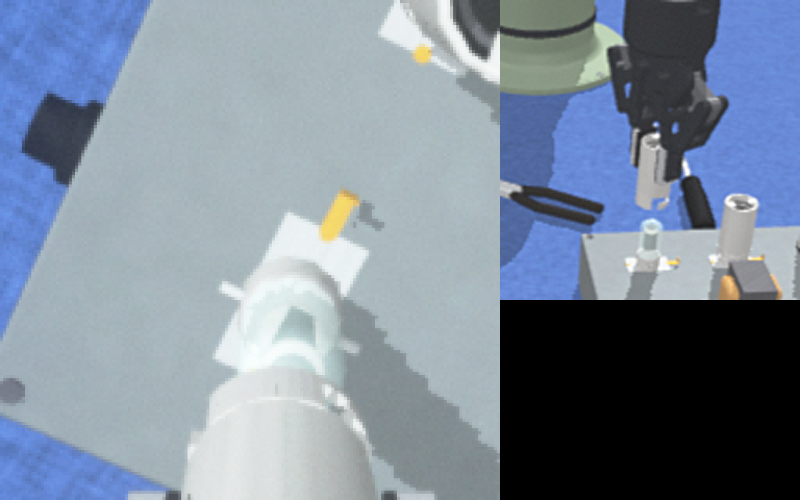

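The shield is held upright over the bare valve; its mouth is at about crop (285,390) and both lugs show, at (230,290) and (352,348). Next I'll measure the held shield against the tool with a model overlay.

Run:
```python
from h import *
np.set_printoptions(precision=4,suppress=True)
d=np.load("w3.npz"); c=(d["K"],d["r"],d["t"]); p=d["p"]
w=cv2.imread("pics/w3.png")[185:405,185:385]
A=cv2.resize(w,None,fx=2.7,fy=2.7,interpolation=3); A=A[:, :400] if 0 else cv2.resize(w,(520,572),interpolation=3)
s=2.6; off=np.array([185,185])
a=np.linspace(0,2*np.pi,60)
def ring(z,rad,col,ctr):
    P=[[ctr[0]+rad*np.cos(x),ctr[1]+rad*np.sin(x),z] for x in a]
    q=((w2pix(0,P,c)-off+.5)*s).astype(np.int32); cv2.polylines(A,[q.reshape(-1,1,2)],True,col,1,cv2.LINE_AA)
ring(p[2]-.029,.0148,(0,0,255),p); ring(p[2]+.033,.0148,(0,0,255),p)
L=[[.5945+k*.0165*np.cos(.0995),.1068+k*.0165*np.sin(.0995),.069] for k in (1,-1)]
for q in (w2pix(0,L,c)-off+.5)*s: cv2.circle(A,tuple(int(x) for x in q),3,(255,0,0),1)
cv2.imwrite("pics/c4.png",A); print(A.shape)
```

```text
(572, 520, 3)
```

View pics/c4.png

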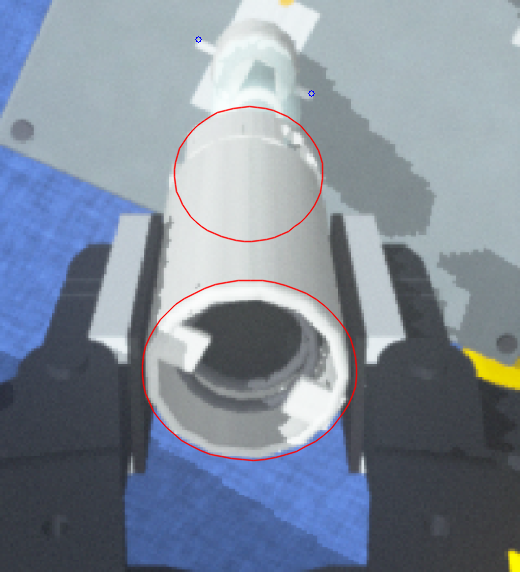

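The lugs match their predicted places. The can's top ring looks smaller than predicted (152–350 against 143–357), so the can may sit lower in the grip. I'll check with the scene camera and a fit of the rim.

Run:
```python
from h import *
from scipy.optimize import least_squares
np.set_printoptions(precision=4,suppress=True)
d=np.load("w3.npz"); c=(d["K"],d["r"],d["t"]); p=d["p"]
cs=cam("scene")
for o in (0,-.005,-.010):
    m=p[:2]; 
    print(o,"scene mouth near edge",w2pix(0,[[m[0]+.0148,m[1],p[2]-.029+o]],cs),"top far edge",w2pix(0,[[m[0]-.0148,m[1],p[2]+.033+o]],cs))
# wrist: rim points read from c4 (outer edge of top ring)
pts=np.array([[152,365],[349,365],[180,310],[250,288],[320,312],[250,461],[180,432],[325,432]])/2.6+185-.5
a=np.linspace(0,2*np.pi,181)
def res(q):
    P=w2pix(0,np.c_[q[0]+.0148*np.cos(a),q[1]+.0148*np.sin(a),np.full(181,q[2])],c)
    D=np.linalg.norm(pts[:,None]-P[None],axis=2); return D.min(1)
r=least_squares(res,[p[0],p[1],p[2]+.03],x_scale=.005,diff_step=1e-3); print(r.x,r.x-p,res(r.x))
A=cv2.imread("pics/s3.png")[165:225,355:400]; cv2.imwrite("pics/c5.png",cv2.resize(A,None,fx=10,fy=10,interpolation=3))
```

```text
0 scene mouth near edge [[375.5244 214.6817]] top far edge [[377.1916 175.955 ]]
-0.005 scene mouth near edge [[375.2688 217.0195]] top far edge [[376.9283 178.4358]]
-0.01 scene mouth near edge [[375.0147 219.343 ]] top far edge [[376.6665 180.9014]]
[0.5964 0.1004 0.1867] [ 0.0027 -0.0041  0.0272] [1.3453 0.9127 0.4892 0.444  0.2858 0.9833 1.1121 0.5203]
```

View pics/c5.png

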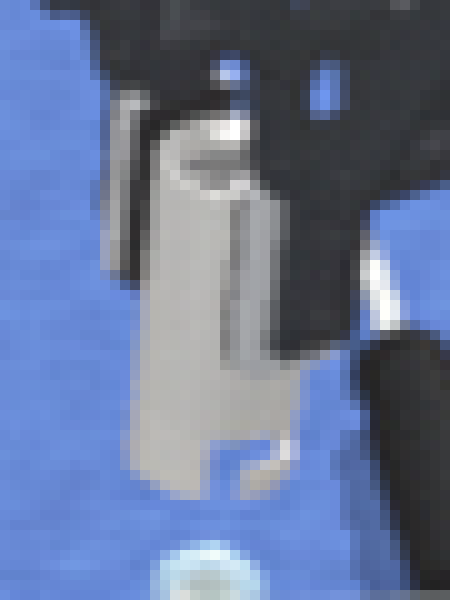

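The scene camera puts the mouth at v≈214.7, as predicted with no slip, and the can upright. Its side offset from the TCP is under 1 mm. Correct by (+0.6,+2.6) mm, come down to just above the tip, and check the tab line.

>>> {"method": "play_rows", "body": {
  "deltas": [
    [0.6,2.6,0,0,0,0,20],
    [0,0,-8,0,0,0,20],
    [0,0,-8,0,0,0,20],
    [0,0,0,0,0,0,20]
  ]
}}

```text
clock: 7.1
position: [0.5939, 0.1085, 0.1423]
tool_rot: [-1.83, 1.569, -2.828]
force: [-1.3, 0.4, -0.2]
grip_width: 0.028
```

Run:
```python
from h import *
np.set_printoptions(precision=4,suppress=True)
d=np.load("w3.npz"); c=(d["K"],d["r"],d["t"]); p=d["p"]
L=pix2w(0,[((u)/2.6+185-.5,v/2.6+185-.5) for u,v in ((188,347),(308,400))],p[2]+.033,c)
print("tabs",L,L.mean(0)-p,np.degrees(np.arctan2(*(L[1]-L[0])[[1,0]])))
s,R=tool(); print(s["clock"],s["position"],s["force"],np.degrees(np.arctan2(R[1,1],R[0,1])))
grab("wrist","pics/w6.png"); K,r,t=cam("wrist"); np.savez("w6.npz",K=K,r=r,t=t,p=s["position"])
c=(K,r,t)
L=[[.5945+k*.0165*np.cos(.0995),.1068+k*.0165*np.sin(.0995),.069] for k in (1,-1)]
A=cv2.imread("pics/w6.png"); q=w2pix(0,L,c); print(q)
s,R=tool(); print(s["clock"],s["position"],s["force"])
a=np.linspace(0,2*np.pi,90); off=np.array([195,175]); S=4
B=cv2.resize(A[175:305,195:365],None,fx=S,fy=S,interpolation=3)
P=(w2pix(0,[[s["position"][0]+.0148*np.cos(x),s["position"][1]+.0148*np.sin(x),s["position"][2]-.029] for x in a],c)-off+.5)*S
cv2.polylines(B,[P.astype(np.int32).reshape(-1,1,2)],True,(0,0,255),1)
for x in (q-off+.5)*S: cv2.circle(B,tuple(int(k) for k in x),3,(255,0,0),1)
cv2.imwrite("pics/c6.png",B)
```

```text
tabs [[0.5843 0.1037 0.1925]
 [0.6029 0.1052 0.1925]] [-0.0001 -0.0001  0.033 ] 4.796793913403315
7.1 [0.5939 0.1085 0.1423] [-1.2728  0.4099 -0.2326] 32.79535188555218
[[302.0754 234.4095]
 [255.8143 212.4187]]
7.15 [0.5942 0.1085 0.1428] [-0.1911  0.4748 -0.8858]
```

View pics/c6.png

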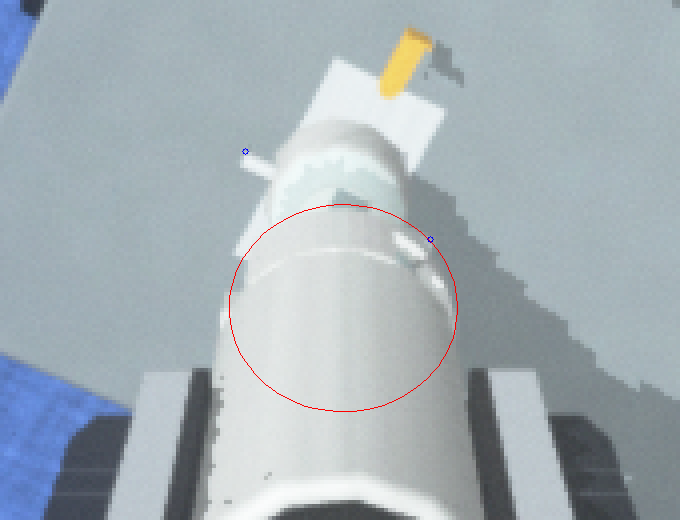

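The tabs give the can's centre within 0.2 mm of the TCP and its yaw at 4.8°. The left lug, at (243,162), is off the prediction of (245,151). I'll cross-check the pictures by a common feature, the yellow earth tag.

Run:
```python
from h import *
np.set_printoptions(precision=4,suppress=True)
for n in ("w1","w3","w6"):
    d=np.load(n+".npz"); c=(d["K"],d["r"],d["t"]); im=cv2.imread(f"pics/{n}.png"); h=cv2.cvtColor(im,cv2.COLOR_BGR2HSV)
    m=cv2.inRange(h,(15,120,150),(30,255,255)); q=w2pix(0,[[.59,.135,.062]],c)[0]
    N,l,st,ce=cv2.connectedComponentsWithStats(m); k=[i for i in range(1,N) if st[i,4]>8]; i=min(k,key=lambda j:np.linalg.norm(ce[j]-q))
    x=pix2w(0,[ce[i]],.062,c)[0]; R=cv2.Rodrigues(c[1])[0]; print(n,ce[i],st[i],x,"cam",-R.T@c[2], "tcp",d["p"] if "p" in d else "", x[:2]-d["p"][:2] if "p" in d else "")
s,R=tool()
# ncc of valve/plate left lug local region: print brightness columns
d=np.load("w6.npz"); 
g=cv2.cvtColor(cv2.imread("pics/w6.png"),cv2.COLOR_BGR2GRAY); print(g[208:224,250:268])
d=np.load("w3.npz"); g=cv2.cvtColor(cv2.imread("pics/w3.png"),cv2.COLOR_BGR2GRAY); print(g[192:212,256:274])
```

```text
w1 [277.8529 152.6765] [275 148   6  11  34] [0.5917 0.1302 0.062 ] cam [0.6105 0.1918 0.4139] tcp  
w3 [297.6071 178.381 ] [293 171  11  16  84] [0.592  0.1293 0.062 ] cam [0.5485 0.1746 0.3024] tcp [0.5937 0.1045 0.1595] [-0.0017  0.0247]
w6 [295.2872 190.3191] [290 183  13  16  94] [0.5923 0.1291 0.062 ] cam [0.5489 0.1785 0.2857] tcp [0.5939 0.1085 0.1423] [-0.0016  0.0206]
[[175 175 176 178 174 173 175 175 174 176 176 176 174 174 173 176 178 185]
 [176 173 177 174 173 174 173 176 174 176 173 174 175 177 176 176 182 201]
 [176 175 175 174 174 174 176 175 175 176 177 177 174 176 176 181 198 219]
 [175 173 172 175 174 174 177 167 178 172 174 175 176 178 181 199 215 224]
 [174 176 175 173 172 178 178 171 176 175 176 173 175 179 197 215 220 226]
 [173 175 173 173 174 180 201 205 187 176 178 176 177 188 212 220 225 229]
 [173 174 174 173 176 196 231 233 222 213 192 178 179 188 217 222 225 229]
 [173 173 173 176 183 212 240 243 241 233 225 215 198 196 216 224 228 234]
 [173 176 175 175 178 215 233 239 240 243 242 236 227 217 217 226 230 240]
 [173 173 174 174 175 180 198 222 231 238 24
[... 1282 characters left out ...]
214 226 230 237 244 246]
 [179 176 180 181 198 224 237 240 242 244 241 233 226 229 234 242 245 247]
 [179 177 175 178 180 185 199 224 237 241 242 242 234 233 240 246 247 247]
 [180 175 178 177 178 180 182 183 197 223 235 232 234 239 245 246 247 246]
 [176 177 177 177 179 181 179 179 180 182 196 226 237 243 245 245 244 237]
 [181 179 180 180 182 179 180 180 182 180 192 227 240 243 243 236 236 235]
 [180 178 181 180 180 177 179 180 179 185 203 229 240 237 235 234 232 234]
 [179 179 179 178 181 181 183 181 183 202 219 232 243 244 243 236 234 234]
 [178 177 180 180 179 180 181 180 192 225 224 233 244 245 243 234 234 234]
 [180 178 179 179 181 180 182 183 207 233 223 234 244 244 236 233 235 235]]
```

Run:
```python
from h import *
np.set_printoptions(precision=4,suppress=True)
u=np.array([np.cos(.0995),np.sin(.0995)])
for n,px in (("w3",(260.2,202)),("w6",(255.2,215)),("w1",((367-1.5)/4+180,(356-1.5)/4+94))):
    d=np.load(n+".npz"); c=(d["K"],d["r"],d["t"]); x=pix2w(0,[px],.069,c)[0]; print(n,x,"ctr",x[:2]+.0165*u)
```

```text
w3 [0.5786 0.1035 0.069 ] ctr [0.595  0.1051]
w6 [0.5787 0.1035 0.069 ] ctr [0.5951 0.1051]
w1 [0.5782 0.1048 0.069 ] ctr [0.5946 0.1065]
```

Both near pictures put the socket centre at (0.595,0.1051), so I correct by (+1.0,-3.0) and go down over the valve, watching the forces.

>>> {"method": "play_rows", "body": {
  "deltas": [
    [1.0,-3.0,0,0,0,0.5,20],
    [0,0,-4,0,0,0,20],
    [0,0,-5,0,0,0,20],
    [0,0,-5,0,0,0,20],
    [0,0,0,0,0,0,20]
  ]
}}

```text
clock: 7.78
position: [0.5951, 0.1056, 0.1288]
tool_rot: [-1.851, 1.57, -2.841]
force: [0.1, 0.0, -0.4]
grip_width: 0.0282
```

>>> {"method": "play_rows", "body": {
  "deltas": [
    [0,0,-6,0,0,0,20],
    [0,0,-6,0,0,0,20],
    [0,0,-6,0,0,0,20],
    [0,0,0,0,0,0,20]
  ]
}}

```text
clock: 8.28
position: [0.5951, 0.1056, 0.1107]
tool_rot: [-1.853, 1.57, -2.843]
force: [0.4, -0.6, 0.1]
grip_width: 0.028
```

>>> {"method": "play_rows", "body": {
  "deltas": [
    [0,0,-4,0,0,0,20],
    [0,0,-4,0,0,0,20],
    [0,0,-4,0,0,0,20],
    [0,0,0,0,0,0,20]
  ]
}}

```text
clock: 8.78
position: [0.5955, 0.1057, 0.0991]
tool_rot: [1.614, 1.571, 0.625]
force: [-0.3, 0.2, 2.2]
grip_width: 0.0279
```

Run:
```python
from h import *
s,R=tool(); print(s["clock"],s["position"],s["force"],s["moment"],s["qpos"],np.degrees(np.arctan2(R[1,1],R[0,1])))
```

```text
8.775 [0.59548332 0.1056992  0.09914617] [-0.25290538  0.19600608  2.23510863] [0.0459846  0.0782832  0.02220042] [-0.42198241  0.66759241  0.21802988  1.76876099 -0.20288338  0.72708671
  0.48392164] 33.297360149485236
```

Spring met as expected (2.2 N), no side load and past the collar's top. On down to the deck.

>>> {"method": "play_rows", "body": {
  "deltas": [
    [0,0,-3,0,0,0,20],
    [0,0,-3,0,0,0,20],
    [0,0,-2,0,0,0,20],
    [0,0,0,0,0,0,20]
  ]
}}

```text
clock: 9.28
position: [0.5955, 0.1057, 0.0913]
tool_rot: [1.311, 1.571, 0.321]
force: [-1.0, 0.4, 5.8]
grip_width: 0.0279
```

>>> {"method": "play_rows", "body": {
  "deltas": [
    [0,0,-1.5,0,0,0,20],
    [0,0,-1,0,0,0,20],
    [0,0,0,0,0,0,20]
  ]
}}

```text
clock: 9.65
position: [0.5955, 0.1056, 0.0892]
tool_rot: [1.446, 1.57, 0.456]
force: [-3.1, 0.3, 11.7]
grip_width: 0.0279
```

>>> {"method": "play_rows", "body": {
  "deltas": [
    [-0.3,0,-0.5,0,0,0,20],
    [0,0,-0.5,0,0,0,20],
    [0,0,0,0,0,0,20]
  ]
}}

```text
clock: 10.02
position: [0.5956, 0.1057, 0.0891]
tool_rot: [1.383, 1.569, 0.394]
force: [-6.3, -0.5, 24.9]
grip_width: 0.0278
```

Run:
```python
from h import *
s,R=tool(); print(s["clock"],s["position"],s["force"],s["moment"])
grab("scene","pics/s7.png"); A=cv2.imread("pics/s7.png")[180:255,345:420]; cv2.imwrite("pics/c7.png",cv2.resize(A,None,fx=8,fy=8,interpolation=3))
c=cam("scene"); u=np.array([np.cos(.0995),np.sin(.0995)])
print((w2pix(0,[[.595+.0148*u[0],.1055+.0148*u[1],.06],[.595,.1055,.122]],c)-[345,180]+.5)*8)
```

```text
10.025 [0.5956215  0.10568428 0.08905831] [-6.31289096 -0.52495499 24.89942687] [-0.20877878  1.41465448  0.02750546]
[[231.51897723 538.69803246]
 [243.56936572 279.83666351]]
```

View pics/c7.png

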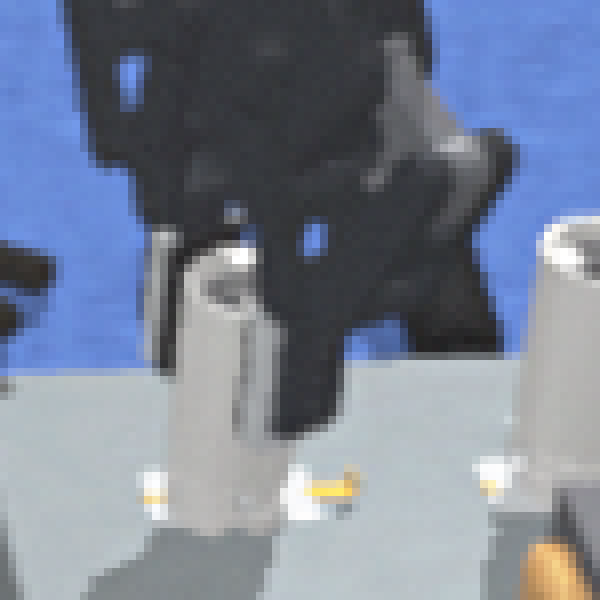

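The can stands on the deck: mouth edge at about (230,530), force rising steeply to 25 N with no further travel. I ease the press a little and turn clockwise.

>>> {"method": "play_rows", "body": {
  "deltas": [
    [-0.4,0,0.5,0,0,0,20],
    [0,0,0,0,0,-6,20],
    [0,0,0,0,0,-8,20],
    [0,0,0,0,0,-8,20],
    [0,0,0,0,0,0,20]
  ],
  "grip_force": 80
}}

```text
clock: 10.7
position: [0.5957, 0.1057, 0.0892]
tool_rot: [1.414, 1.569, 0.038]
force: [0.7, -0.8, 16.3]
grip_width: 0.0276
```

```bash
cat > st.py <<'E'
from h import *
s,R=tool(); print(s["clock"],s["position"].round(4),s["force"].round(1),s["moment"].round(2),s["qpos"].round(2),np.degrees(np.arctan2(R[1,1],R[0,1])).round(2),s["grip_width"])
E
python3 st.py
```

```text
10.7 [0.5957 0.1057 0.0892] [ 0.7 -0.8 16.3] [-0.21  0.09 -0.1 ] [-0.49  0.7   0.32  1.78 -0.31  0.71  0.19] 11.17 0.027572297477334983
```

>>> {"method": "play_rows", "body": {
  "deltas": [
    [0,0,0,0,0,-8,20],
    [0,0,0,0,0,-8,20],
    [0,0,0,0,0,-8,20],
    [0,0,0,0,0,-8,20],
    [0,0,0,0,0,-8,20],
    [0,0,0,0,0,-8,20],
    [0,0,0,0,0,0,20]
  ]
}}

```text
clock: 11.58
position: [0.5952, 0.1058, 0.0892]
tool_rot: [2.413, 1.57, 0.2]
force: [-3.7, 0.9, 19.6]
grip_width: 0.0279
```

```bash
python3 st.py
```

```text
11.575 [0.5952 0.1058 0.0892] [-3.7  0.9 19.6] [ 0.13  0.83 -0.05] [-0.63  0.75  0.54  1.79 -0.53  0.76 -0.45] -36.83 0.02785228549534478
```

Turned 70° so far with no stop felt. On to the stop in small steps.

>>> {"method": "play_rows", "body": {
  "deltas": [
    [0,0,0,0,0,-5,20],
    [0,0,0,0,0,-4,20],
    [0,0,0,0,0,-3,20],
    [0,0,0,0,0,0,20]
  ]
}}

```text
clock: 12.08
position: [0.5951, 0.1061, 0.0892]
tool_rot: [-3.133, 1.569, 0.728]
force: [-3.9, 2.5, 20.0]
grip_width: 0.0275
```

```bash
python3 st.py
```

```text
12.075 [0.5951 0.1061 0.0892] [-3.9  2.5 20. ] [0.51 1.04 0.07] [-0.66  0.76  0.6   1.79 -0.59  0.77 -0.61] -48.73 0.027512469250683597
```

>>> {"method": "play_rows", "body": {
  "deltas": [
    [0,0,0,0,0,-2,20],
    [0,0,0,0,0,-2,20],
    [0,0,0,0,0,0,20]
  ]
}}

```text
clock: 12.45
position: [0.5951, 0.1065, 0.0892]
tool_rot: [-2.814, 1.569, 0.979]
force: [-5.0, 3.8, 20.0]
grip_width: 0.0278
```

```bash
python3 st.py
```

```text
12.45 [0.5951 0.1065 0.0892] [-5.   3.8 20. ] [0.96 1.04 0.17] [-0.67  0.77  0.61  1.79 -0.61  0.78 -0.67] -52.69 0.027783813106011093
```

The stop is felt at 86° of tool turn: moment and side force rise. I back off 3° to the notch and ease up.

>>> {"method": "play_rows", "body": {
  "deltas": [
    [0,0,0,0,0,-1,20],
    [0,0,0,0,0,3,20],
    [0,0,1,0,0,0,20],
    [0,0,1,0,0,0,20],
    [0,0,1,0,0,0,20],
    [0,0,1,0,0,0,20],
    [0,0,0,0,0,0,20]
  ]
}}

```text
clock: 13.32
position: [0.595, 0.1063, 0.0925]
tool_rot: [-2.871, 1.57, 0.957]
force: [0.2, 5.2, 6.2]
grip_width: 0.0277
```

```bash
python3 st.py
```

```text
13.325 [0.595  0.1063 0.0925] [0.2 5.2 6.2] [ 1.24 -0.1   0.13] [-0.67  0.76  0.61  1.79 -0.59  0.78 -0.64] -50.67 0.027702028694184852
```

Rise of 3.3 mm is beyond the 2 mm the plain lip would allow, so the lugs are in the notches. A little more up, easing the side load.

>>> {"method": "play_rows", "body": {
  "deltas": [
    [0,0.5,0.6,0,0,1,20],
    [0,0,0.6,0,0,0,20],
    [0,0,0,0,0,0,20]
  ]
}}

```text
clock: 13.7
position: [0.5949, 0.1063, 0.0936]
tool_rot: [2.944, 1.57, 0.505]
force: [3.1, 3.4, 4.6]
grip_width: 0.0277
```

```bash
python3 st.py
```

```text
13.7 [0.5949 0.1063 0.0936] [3.1 3.4 4.6] [ 1.01 -0.46  0.06] [-0.67  0.76  0.61  1.79 -0.59  0.78 -0.63] -49.71 0.027738536557494947
```

>>> {"method": "play_rows", "body": {
  "deltas": [
    [0.2,0.3,0.4,0,0,0,20],
    [0,0,0,0,0,0,20],
    [0,0,0,0,0,0,20]
  ]
}}

```text
clock: 14.08
position: [0.5949, 0.1064, 0.0939]
tool_rot: [1.422, 1.571, -1.017]
force: [2.4, 2.7, 3.9]
grip_width: 0.0273
```

Run:
```python
exec(open("st.py").read())
grab("wrist","pics/w8.png"); p=s["position"]; c=cam("wrist")
off=np.array([185,225]); B=cv2.resize(cv2.imread("pics/w8.png")[225:405,185:385],None,fx=3,fy=3,interpolation=3)
a=np.linspace(0,2*np.pi,90); y=np.radians(5.5-80)
P=(w2pix(0,[[p[0]+.0148*np.cos(x),p[1]+.0148*np.sin(x),p[2]+.033] for x in a],c)-off+.5)*3
cv2.polylines(B,[P.astype(np.int32).reshape(-1,1,2)],True,(0,0,255),1)
for q in (w2pix(0,[[p[0]+k*.0115*np.cos(y),p[1]+k*.0115*np.sin(y),p[2]+.033] for k in (1,-1)],c)-off+.5)*3: cv2.circle(B,tuple(int(v) for v in q),4,(0,0,255),1)
cv2.imwrite("pics/c8.png",B)
```

```text
14.075 [0.5949 0.1064 0.0939] [2.4 2.7 3.9] [ 0.67 -0.47  0.05] [-0.67  0.76  0.61  1.79 -0.59  0.79 -0.63] -49.71 0.027296896853501403
```

View pics/c8.png

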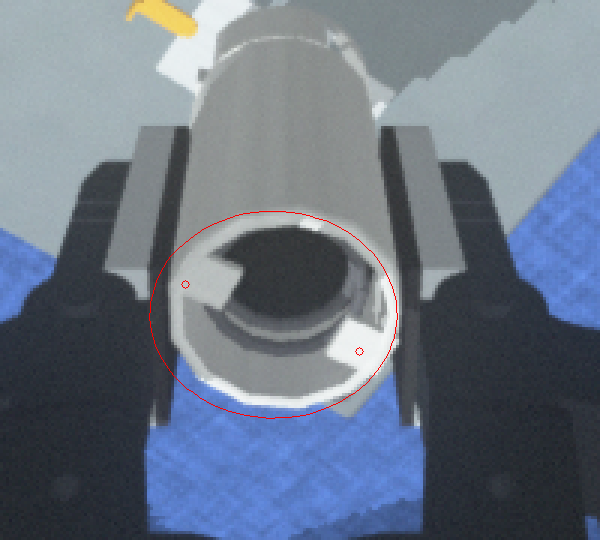

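The tabs at (213,282) and (360,343) lie along the expected line, about 80° on. Another small pull up tells whether the lips are seated under the lugs.

>>> {"method": "play_rows", "body": {
  "deltas": [
    [0.2,0.3,0.5,0,0,0,20],
    [0,0,0.3,0,0,0,20],
    [0,0,0,0,0,0,20],
    [0,0,0,0,0,0,20]
  ]
}}

```text
clock: 14.62
position: [0.5949, 0.1065, 0.0945]
tool_rot: [-0.095, 1.57, -2.533]
force: [2.9, -0.1, -3.4]
grip_width: 0.0276
```

```bash
python3 st.py
```

```text
14.625 [0.5949 0.1065 0.0945] [ 2.9 -0.1 -3.4] [ 0.04 -0.49  0.08] [-0.67  0.76  0.61  1.78 -0.59  0.79 -0.63] -49.71 0.02764142561183101
```

Force swung to -3.4 N within 0.6 mm, so the lips are hard up under the lugs, with the moment near zero. Last check: the shield's angle from the tabs in that picture.

Run:
```python
exec(open("st.py").read())
c=cam("wrist"); p=s["position"]
for dz in (.033,.027):
    L=pix2w(0,[((u)/3+185-.5,v/3+225-.5) for u,v in ((213,282),(360,344))],p[2]-.0006+dz,c)
    print(dz,L.mean(0)[:2]-p[:2],np.degrees(np.arctan2(*(L[1]-L[0])[[1,0]])))
```

```text
14.625 [0.5949 0.1065 0.0945] [ 2.9 -0.1 -3.4] [ 0.04 -0.49  0.08] [-0.67  0.76  0.61  1.78 -0.59  0.79 -0.63] -49.71 0.02764142561183101
0.033 [ 0.00130134 -0.00110344] -76.53914520714864
0.027 [-0.00217779 -0.00406861] -76.53914520714864
```

```bash
python3 -c "
from workcell import workorder; print(workorder.job_done())"; python3 st.py
```

```text
the job is handed in; nothing more can be done
None
the job is handed in; nothing more can be done
```

The larger aluminium shield is on the bare valve, locked, and still held by the gripper for soldering. I handed the job in at about 14.6 s of the 42 s allowed, and no verdict is reported.

- **Down on the deck:** I pushed it down until the force rose to 25 N with no further travel, and the scene picture showed the mouth at the deck.
- **Turn:** I turned the tool clockwise until it met the stop at about 86–87°, then backed it off about 4° to the notch. The tabs in the wrist picture show the shield turned about 82° from the entry.
- **Lock:** The tool rose about 5 mm from its pressed-down height. Over the last 0.6 mm the vertical force swung from +3.9 N to -3.4 N, so the lips are hard up under the lugs. The moments there were small (0.5 N m or less).
- **Grip and clearance:** The grip is set to 80 N. I took no check picture of the other loose items at the end. No unexpected forces showed on the way.

**Checks that disagreed:**
- The first, far estimate of the socket was about 1.5 mm off the near ones. I used the near ones, and the shield went on with little side load.
- The gripper reads about 28 mm on the 29.6 mm can.
- The rim looked 7–9% smaller than expected in the wrist pictures, while the scene view and the forces fit the assumed height.
- In the last picture, before the final small lift, the top sat about 1.7 mm off the tool axis. That would be roughly 1.6° of tilt, within the 4° allowed.

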